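Screw the brass port plug into the filter-drier

TASK

Take the brass T-handled plug from the red tray and set it upright in the threaded port on top of the green filter-drier. Feel for the thread: back it off (counter-clockwise from above) under a light push until it drops into the thread start, then screw it in clockwise until its flange is fully home on the face, and let go. Never force or tip it in the thread, and leave the other parts and tools where they are.

Things in the scene. Friction and masses are not known exactly. Their poses are not given: they have to be found in the camera images.
- plug_grip (a point): Point on the axis of the loose brass plug where its T-bar is gripped: bar 12 mm thick (plug y), 44 mm long (plug x), 36 mm tall, on a round flange 54 mm across, 5 mm thick. The point is 20 mm above the flange's upper face, 16 mm below the bar's top, 25 mm above plug_seat. z is the plug's axis, up. It starts upright in the tray, standing on its stem.
- plug_seat (a point): Centre of the underside of the plug's flange; at home it coincides with port_mouth. Below it the stem: 25.6 mm in diameter, 24 mm long, tapered over the last 4.5 mm, with three round thread lugs 120 degrees apart, 4.4 mm thick, out to radius 18 mm, their lower side 19.6 mm below the flange.
- port_mouth (a point): Centre of the port in the flat top face of the drier, z up. Bore 39 mm wide, conical mouth 47 mm wide and 4 mm deep. Inside is a brass thread collar, inner diameter 29.6 mm, with three starts at an unknown angle (not shown by this frame). h below means the height of plug_seat above this point. Set in at a random angle, it stands on the thread's top at h = 11.6 mm, or on stop ribs at 15.6 mm.
- thread (a point): Point on the port's axis 10 mm below port_mouth. Finding the start: at h = 11.6 mm a clockwise turn jams against ribs; turning counter-clockwise (from 15.6 mm it first drops to 11.6) by up to 75 degrees, or 100 from a rib, drops the plug to h = 3.5 mm, the thread start, if it is let down or lightly pushed; there a rib stops further counter-clockwise turning.
- port_bottom (a point): Point on the port's axis 24 mm below port_mouth, where the stem ends at home. Screwing in: from the start at h = 3.5 mm turn clockwise; after up to 35 degrees of play it falls 0.09 mm per degree (5.2 mm per rad) and is home, tightening, after 55 to 90 degrees. A sprung pin pushes the plug up over the last 3 mm with 2.5 N per mm; the thread holds against it.
- plug: The same plug (about 0.28 kg); origin at the centre of the stem's lower end, 24 mm below plug_seat; z up its axis, x along the T-bar.
- drier: The fixed green filter-drier, 77 mm across, 90 mm tall on a 100 mm square foot, origin under its centre on the table; copper pipe stubs reach out 75 mm to either side along its y, at 34 mm height. Before home, contact of the plug with it beyond 60 N damages the thread. The plug turns freely with under 0.1 N m; against a rib, or home and tight, it takes over 0.2 N m.
- flare_nut: brass hexagon nut, 24 mm across, 18 mm tall, loose in the tray; not to be used
- blue_cap: blue plastic cap, 22 mm across, 16 mm tall, loose in the tray; not to be used
- coupling: copper ring, 22 mm across, 20 mm tall, loose in the tray; not to be used
- spanner: loose steel spanner lying on the cloth; not to be used
- driver: loose yellow screwdriver lying on the cloth; not to be used
- sealant: loose jar, 44 mm across, 90 mm tall; not to be used
- pocketknife: loose red pocketknife, 90 mm long; not to be used
Things that resemble listed ones, but are neither listed nor needed, are in the scene too. Of the things that look like the plug, the middle-sized one is meant.

How it is judged:
By the outcome, as a careful person would: the job done as asked, in the order asked, and still so for the second after the job is handed in, with the robot touching nothing.
It also fails if it takes over 72 s, if anything falls off the work surface, if the arm or the gripper's body presses on something with over 40 N, if the wrist force passes 120 N, or if a joint passes its speed limit or range.

ROBOT

A 7-joint arm with a two-finger parallel gripper is mounted at the origin on the work surface. World frame = base frame: x ahead of the robot, y to its left, z up, the work surface at z = 0. Lengths are in mm, angles in rad, forces in N, time in s.
With the tool pointing down it reaches from about 400 to 925 mm from the base axis. Payload 4.1 kg.
Tool frame: the origin (TCP) lies midway between the tips of the shut fingers; the grasp point (between the pads) lies 19 mm behind it; z points along the fingers, y is the line along which they close (so a half turn about z gives the same grasp; the last joint's range is limited). The gripper opens to 85 mm and grips with 20 to 120 N. Pads are 22 mm wide; open, the fingers measure 114 mm over their backs; the gripper's body (76 mm by 85 mm) begins 54 mm behind the grasp point. The pads swing forward as they close: fully open they stand 13 mm farther back than shut.
Start: joints at [-1.379, 0.398, 0.045, 1.537, -0.019, 1.207, -0.051], TCP at [186.345, 622.751, 231.347] pointing down, gripper open.
Joint ranges: [-2.82, 2.82], [-0.49, 2.23], [-1.37, 1.46], [0, 2.46], [-1.36, 4.5], [0.23, 2], [-2.94, 2.94]. Speed limits (rad/s): [2.57, 2.57, 3.14, 3.14, 3.14, 3.14, 3.14].

INTERFACE

Orientations are given as a rotation vector (axis times angle).
In Python, from cell import manip, vision, workorder gives the robot as it stands.
- The arm moves only by the tool play_rows, never from a script. Its argument "plan" is a list of rows, each an object with "dp": the shift along the tool's x, y, z in m, a list of three; "rot": the turn, a rotation vector about the tool's x, y, z in rad, a list of three; "gripper": the closure, from -1 (fully open) to 1 (shut), so that 0 is half open. A call has exactly 10 rows; each row shifts and turns the commanded pose from where the row before left it, along the tool's axes as they then stand; what a row does not reach is not made up. A row lasts 1/10 s, in which the tool goes at most 50 mm and 8.59 degrees, less where a joint would pass 70% of its speed; a pose out of reach is approached as far as the arm can. A call is refused whole if a number of a shift passes 0.05 or a number of a turn 0.15, either way. A call with a gripper value outside its range is refused whole. The fingers move at their own pace and stop on an object; the grip force is fixed at half the most. Time passes only in rows, so rows that do not move let the fingers close, or fill a call up. It gives the time, the measured TCP pose, the force, the opening and the grip force at its end, in the units of the state.
- manip.state(): the state, without advancing time (a new reading comes with each control period).
- vision.capture(name): name is "scene" or "top"; returns a dict with "img" (384x512x3 uint8, blue, green, red), "fx", "fy", "cx", "cy" (pixels), "R" (3x3) and "t" (3): a world point X has camera coordinates R X + t. Camera axes: x right, y down, z forward; pixel columns grow to the right and rows downward; lengths in mm; the calibration is good to about 2 mm. A picture is of the moment at which its call begins. There is no depth.
- workorder.job_done(): hands the job in; it is judged then, once.
The state is a dict: "time_s": time; "joint_pos": joint angles; "joint_velocities": joint speeds; "joint_torque": joint torques, N m; "tool_pos": TCP position; "ee_rot": TCP orientation; "contact_force": force on the tool from outside, world axes, zero at the start; "wrist_torque": the same for the moment, N m; "gripper_width": opening from 0.0 (shut) to 1.0 (fully open); "gripper_force": force on a finger pad.
Only numpy, scipy, OpenCV 4.12 (cv2) and the standard library are available. Lean on these libraries where they do the work, as an engineer would, in place of code of your own. Each camera call takes 0.05 s, during which the arm holds its last target. There are 200 camera calls.

## Working session

There is one attempt and no reset: what is moved stays moved. The work goes in short steps, Python scripts to look and compute and a tool call to move; the robot and the scene stay as the last step left them, time stands still between calls to the robot, and variables do not carry over. Pictures are saved under pics/ and viewed, at most 10 in all, crops included, and the job is handed in when it is done.

Besides the shell and the picture viewer there is one more tool, called after "Request:" as name(argument=value, ...), one argument or row to a line, values as JSON. play_rows: Moves the arm, as the interface text tells. Its arguments: {"type":"object","properties":{"plan":{"type":"array","items":{"type":"object","properties":{"dp":{"type":"array","items":{"type":"number"}},"rot":{"type":"array","items":{"type":"number"}},"gripper":{"type":"number"}}}}},"required":["plan"]}

```bash
ls; mkdir -p pics; python3 - <<'E'
from cell import manip, vision, workorder
import cv2,numpy as np
s=manip.state(); print(s)
for n in("scene","top"):
    c=vision.capture(n); cv2.imwrite(f"pics/{n}0.png",c["img"]); np.savez(f"pics/{n}0.npz",**c)
    print(n,c["fx"],c["cx"],c["cy"],np.round(c["R"],3).tolist(),np.round(c["t"],1))
E
```

```text
pics
{'time_s': 0.0, 'joint_pos': array([-1.3790128 ,  0.39923117,  0.04504689,  1.53788682, -0.0186739 ,
        1.20693576, -0.0507338 ]), 'joint_velocities': array([ 0.0018615 , -0.00092842,  0.00050359, -0.00030889, -0.00230897,
       -0.00257811,  0.00120649]), 'joint_torque': array([ 3.07365747e-05, -4.75120175e+01,  1.36453059e+00, -2.54227871e+01,
        1.16332364e-02,  9.51203518e-03, -1.70294392e-06]), 'tool_pos': array([186.16604519, 622.09021473, 230.2354187 ]), 'ee_rot': array([-0.45501846, -3.1083379 ,  0.00319845]), 'contact_force': array([-0.1123574 , -0.6077294 , -0.23831266]), 'wrist_torque': array([ 0.01360684, -0.03526181,  0.02400875]), 'gripper_force': 0.0, 'gripper_width': 0.9980202186747544}
scene 437.0426844547755 255.5446495942413 195.6376053520422 [[0.873, 0.487, 0.01], [0.344, -0.602, -0.721], [-0.345, 0.633, -0.693]] [-426.  -117.8 1434.9]
top 464.9390977300362 255.91986746706925 191.62774135090098 [[-0.017, -1.0, -0.005], [-0.996, 0.018, -0.086], [0.086, 0.004, -0.996]] [   6.3  483.2 1656.2]
```

View pics/scene0.png

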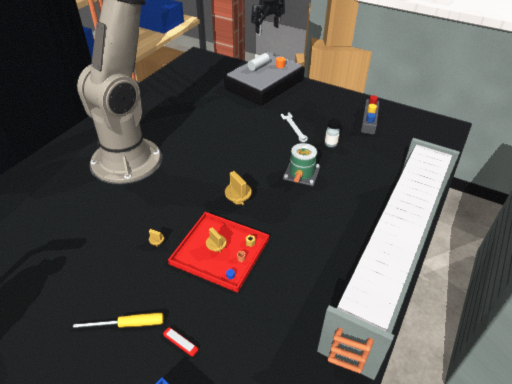

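View pics/top0.png

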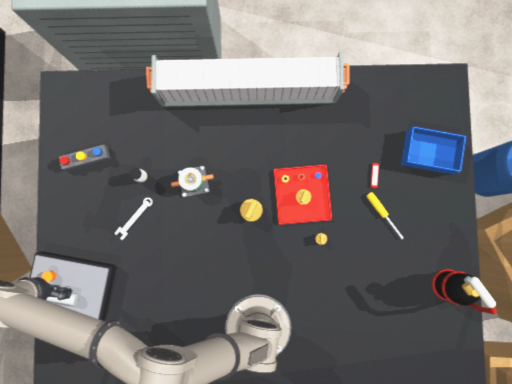

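```bash
python3 - <<'E'
import cv2,numpy as np
T=cv2.imread("pics/top0.png");S=cv2.imread("pics/scene0.png")
f=lambda I,x,y,h:cv2.resize(I[y-h:y+h,x-h:x+h],(400,400),interpolation=cv2.INTER_CUBIC)
cv2.imwrite("pics/c0.png",cv2.resize(np.vstack([np.hstack([f(T,304,197,16),f(S,216,238,20)]),np.hstack([f(T,191,179,20),f(S,303,160,25)])]),(600,600)))
E
```

```text
(no output)
```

View pics/c0.png

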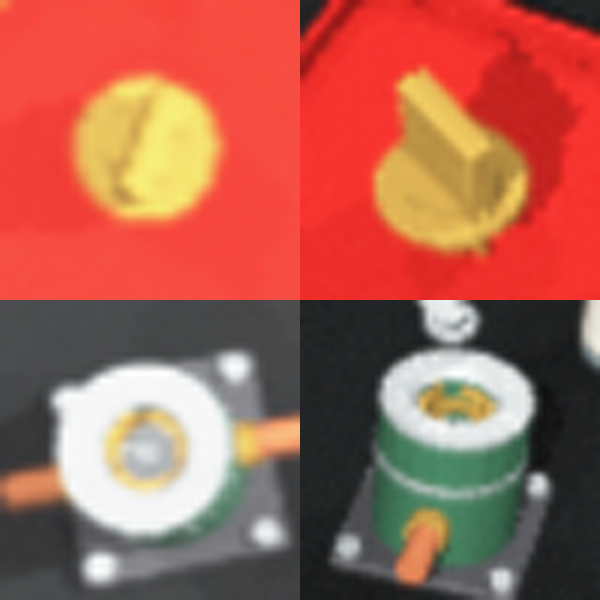

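```bash
cat > h.py <<'E'
import cv2,numpy as np
def ray(c,u,v):
    R,t=np.array(c["R"]),np.array(c["t"]).ravel()
    d=R.T@np.array([(u-c["cx"])/c["fx"],(v-c["cy"])/c["fy"],1]);return -R.T@t,d/np.linalg.norm(d)
def onz(c,u,v,z):
    o,d=ray(c,u,v);return o+d*(z-o[2])/d[2]
def tri(rs):
    A=sum(np.eye(3)-np.outer(d,d) for o,d in rs);b=sum((np.eye(3)-np.outer(d,d))@o for o,d in rs)
    X=np.linalg.solve(A,b);return X,[np.linalg.norm(np.cross(X-o,d)) for o,d in rs]
def up(I,x,y,h,k=8):
    return cv2.resize(I[y-h:y+h,x-h:x+h],None,fx=k,fy=k,interpolation=cv2.INTER_CUBIC)
def px(p,x,y,h,k=8): return (np.asarray(p)+.5)/k-.5+np.array([x-h,y-h])
E
python3 - <<'E'
import cv2,numpy as np
from h import *
C={n:dict(np.load(f"pics/{n}0.npz")) for n in("top","scene")}
for n in C: print(n,"cam",ray(C[n],0,0)[0].round())
def ells(n,x,y,h,white):
    I=up(C[n]["img"],x,y,h)
    H=cv2.cvtColor(I,cv2.COLOR_BGR2HSV)
    m=cv2.inRange(H,(0,0,170),(180,60,255)) if white else cv2.inRange(H,(14,70,60),(40,255,255))
    cs,hi=cv2.findContours(m,cv2.RETR_CCOMP,cv2.CHAIN_APPROX_NONE)
    for c,q in zip(cs,hi[0]):
        if cv2.contourArea(c)>3*64:
            M=cv2.moments(c);e=cv2.fitEllipse(cv2.convexHull(c))
            cen=px((M["m10"]/M["m00"],M["m01"]/M["m00"]),x,y,h)
            print(n,"hole" if q[3]>=0 else "outer",round(cv2.contourArea(c)/64,1),"cent",cen.round(2),"ell",px(e[0],x,y,h).round(2),np.round(np.array(e[1])/8,2),round(e[2]))
ells("top",304,197,16,0);ells("scene",216,238,20,0);ells("top",191,179,20,1);ells("scene",303,155,20,1)
E
```

```text
top cam [ 340.   -8. 1691.]
scene cam [ 908. -771.  914.]
top outer 175.1 cent [303.23 196.37] ell [303.26 196.38] [15.05 15.24] 140
scene outer 300.4 cent [215.28 240.72] ell [214.83 239.44] [19.92 25.08] 152
top outer 13.7 cent [184.06 194.15] ell [184.06 194.15] [3.94 4.64] 79
top outer 10.4 cent [206.1  189.44] ell [206.11 189.44] [3.58 3.98] 121
top outer 435.5 cent [189.77 178.23] ell [189.39 178.17] [22.88 26.18] 98
top hole 49.2 cent [189.53 178.02] ell [189.92 178.41] [10.83 11.15] 51
top outer 12.8 cent [201.8 167.6] ell [201.79 167.61] [4.04 4.33] 138
scene outer 9.6 cent [299.86 166.24] ell [299.97 166.18] [ 1.82 10.  ] 103
scene outer 5.6 cent [317.2  165.39] ell [317.15 165.36] [2.59 3.12] 4
scene outer 322.6 cent [303.71 151.28] ell [303.69 151.24] [16.69 25.15] 95
scene hole 68.1 cent [303.49 151.57] ell [303.51 151.68] [ 7.05 13.35] 97
scene outer 44.9 cent [302.37 137.69] ell [302.08 137.23] [7.3  9.76] 124
```

```bash
python3 - <<'E'
import cv2,numpy as np
from h import *
C={n:dict(np.load(f"pics/{n}0.npz")) for n in("top","scene")}
t,s=C["top"],C["scene"]
print("port",tri([ray(t,189.92,178.41),ray(s,303.6,151.4)]))
# outer white circle in top via robust: hull points, drop bolt
I=up(t["img"],191,179,20);H=cv2.cvtColor(I,cv2.COLOR_BGR2HSV);m=cv2.inRange(H,(0,0,170),(180,60,255))
m=cv2.morphologyEx(m,cv2.MORPH_OPEN,cv2.getStructuringElement(cv2.MORPH_ELLIPSE,(61,61))) if 0 else m
c=max(cv2.findContours(m,cv2.RETR_EXTERNAL,cv2.CHAIN_APPROX_NONE)[0],key=cv2.contourArea)[:,0]
q=c.astype(float)
for _ in range(6):
    A=np.c_[q,np.ones(len(q))];w=np.linalg.lstsq(A,(q**2).sum(1),rcond=None)[0];cc=w[:2]/2;r=np.sqrt(w[2]+cc@cc)
    q=c[abs(np.hypot(*(c-cc).T)-r)<max(3,.06*r)].astype(float) if _<2 else c[abs(np.hypot(*(c-cc).T)-r)<4].astype(float)
p=px(cc,191,179,20);print("outer circ",p,r/8,len(q),len(c)); print("port2",tri([ray(t,*p),ray(s,303.69,151.24)]), onz(t,*p,90),onz(s,303.69,151.24,90))
# plug
for z in(65,68,70): print("bar top scene",z,onz(s,214.9,233.0,z))
for z in(27,29,31): print("flange top",z,onz(t,303.25,196.38,z))
print("tri bartop~",tri([ray(t,303.25,196.38),ray(s,214.9,233.0)]))
g=lambda a,b:px((np.array([a,b])),0,0,0,7.5)+np.array([196,218])
for z in (65,69):
  P=[onz(s,*g(a,b),z)[:2].round(1) for a,b in((100,85),(120,70),(192,148),(168,160))];print(P)
  d=(P[0]+P[1]-P[2]-P[3])/2;print("bar len",np.hypot(*d),"yaw",np.degrees(np.arctan2(d[1],d[0])))
P=[onz(t,*(px((a,b),0,0,0,9.375)+np.array([288,181])),45) for a,b in((125,190),(155,95))]
d=P[1]-P[0];print("top yaw",np.degrees(np.arctan2(d[1],d[0])))
E
```

```text
port (array([528.11616377, 226.25644047,  87.49442529]), [np.float64(0.5098137341842574), np.float64(0.5098137341845016)])
outer circ [189.92689445 178.32769114] 11.670530534484264 483 559
port2 (array([528.35005622, 226.13799747,  88.27748934]), [np.float64(0.5532691874977897), np.float64(0.5532691874977744)]) [527.65754036 225.61262173  90.        ] [529.57655087 224.43014457  90.        ]
bar top scene 65 [ 461.78987958 -168.98711371   65.        ]
bar top scene 68 [ 463.36570297 -171.11572191   68.        ]
bar top scene 70 [ 464.41625189 -172.53479404   70.        ]
flange top 27 [ 462.578549   -171.70669892   27.        ]
flange top 29 [ 462.43081648 -171.51041064   29.        ]
flange top 31 [ 462.28308395 -171.31412236   31.        ]
tri bartop~ (array([ 460.32890086, -167.87017045,   62.99744559]), [np.float64(0.5096400741321839), np.float64(0.5096400741322342)])
[array([ 440.6, -164.9]), array([ 442.8, -155.6]), array([ 483.6, -173.3]), array([ 479.4, -181.8])]
bar len 43.39735014951946 yaw 156.50669854486299
[array([ 442.8, -167.7]), array([ 445. , -158.5]), array([ 485.6, -176.1]), array([ 481.4, -184.6])]
bar len 43.194010001387944 yaw 156.46176680095266
top yaw -18.910605520256883
```

Request:
play_rows(
  plan=[
    {"dp":[-0.038,-0.027,0],"rot":[0,0,0],"gripper":-1},
    {"dp":[-0.038,-0.027,0],"rot":[0,0,0],"gripper":-1},
    {"dp":[-0.038,-0.027,0],"rot":[0,0,0],"gripper":-1},
    {"dp":[-0.038,-0.027,0],"rot":[0,0,0],"gripper":-1},
    {"dp":[-0.038,-0.027,0],"rot":[0,0,0],"gripper":-1},
    {"dp":[-0.038,-0.027,0],"rot":[0,0,0],"gripper":-1},
    {"dp":[-0.038,-0.027,0],"rot":[0,0,0],"gripper":-1},
    {"dp":[-0.038,-0.027,0],"rot":[0,0,0],"gripper":-1},
    {"dp":[-0.038,-0.027,0],"rot":[0,0,0],"gripper":-1},
    {"dp":[-0.038,-0.027,0],"rot":[0,0,0],"gripper":-1},
  ],
)

```text
time_s: 1.1
tool_pos: [473.6, 253.4, 231.1]
ee_rot: [-0.455, -3.108, -0.0]
contact_force: [0.6, 0.2, 0.7]
gripper_width: 1.0
gripper_force: 0.0
```

```bash
cat > go.py <<'E'
import sys,numpy as np
from scipy.spatial.transform import Rotation as Ro
from cell import manip
def st(*tgt):
    s=manip.state();R=Ro.from_rotvec(s["ee_rot"]).as_matrix()
    yaw=np.degrees(np.arctan2(R[1,0],R[0,0]))
    print("t%.1f"%s["time_s"],"tcp",s["tool_pos"].round(1),"yaw %.1f"%yaw,"tilt",(R[:2,2]*1000).round(1),"F",s["contact_force"].round(1),"M",s["wrist_torque"].round(2),"q",s["joint_pos"].round(2),"w %.3f gf %.0f"%(s["gripper_width"],s["gripper_force"]))
    if tgt:
        t=np.array(tgt,float);print("dp mm",(R.T@(t[:3]-s["tool_pos"])).round(1), "rotz %.3f"%(-np.radians((t[3]-yaw+180)%360-180)) if len(t)>3 else "", "level rot",(Ro.from_matrix(R.T)*Ro.from_euler("ZX",[yaw,180],degrees=True)).as_rotvec().round(3))
if __name__=="__main__": st(*map(float,sys.argv[1:]))
E
python3 go.py 462.6 -171.2 130 158
```

```text
t1.1 tcp [473.6 253.4 231.1] yaw 163.4 tilt [-0.3  0.1] F [0.6 0.2 0.7] M [ 0.09 -0.01  0.03] q [-0.82  0.2   0.29  1.81 -0.06  1.14  0.77] w 1.000 gf 0
dp mm [-111.1 -410.   101.1] rotz 0.093 level rot [ 0. -0. -0.]
```

Request:
play_rows(
  plan=[
    {"dp":[-0.0111,-0.041,0],"rot":[0,0,0],"gripper":-1},
    {"dp":[-0.0111,-0.041,0.005],"rot":[0,0,0],"gripper":-1},
    {"dp":[-0.0111,-0.041,0.01],"rot":[0,0,0],"gripper":-1},
    {"dp":[-0.0111,-0.041,0.015],"rot":[0,0,0],"gripper":-1},
    {"dp":[-0.0111,-0.041,0.015],"rot":[0,0,0],"gripper":-1},
    {"dp":[-0.0111,-0.041,0.015],"rot":[0,0,0],"gripper":-1},
    {"dp":[-0.0111,-0.041,0.015],"rot":[0,0,0],"gripper":-1},
    {"dp":[-0.0111,-0.041,0.015],"rot":[0,0,0],"gripper":-1},
    {"dp":[-0.0111,-0.041,0.01],"rot":[0,0,0],"gripper":-1},
    {"dp":[-0.0111,-0.041,0],"rot":[0,0,0.093],"gripper":-1},
  ],
)

```text
time_s: 2.1
tool_pos: [460.1, -170.5, 129.7]
ee_rot: [-0.602, -3.08, -0.0]
contact_force: [1.3, -0.3, 0.3]
gripper_width: 0.999
gripper_force: 0.0
```

```bash
python3 go.py 462.6 -171.2 38 158; python3 - <<'E'
from cell import vision
from h import *
a=[]
for n,x,y in(("top",304,197),("scene",216,238)):
    c=vision.capture(n);a.append(cv2.resize(c["img"][y-40:y+40,x-40:x+40],(400,400),interpolation=cv2.INTER_CUBIC))
cv2.imwrite("pics/c1.png",np.hstack(a))
E
```

```text
t2.1 tcp [ 460.1 -170.5  129.7] yaw 157.9 tilt [-3.2  0.8] F [ 1.3 -0.3  0.3] M [-0.03 -0.03 -0.03] q [-0.24  0.27  0.59  2.03 -0.19  0.9   1.64] w 0.999 gf 0
dp mm [-2.9  0.4 91.7] rotz -0.002 level rot [-0.    -0.003  0.   ]
```

View pics/c1.png

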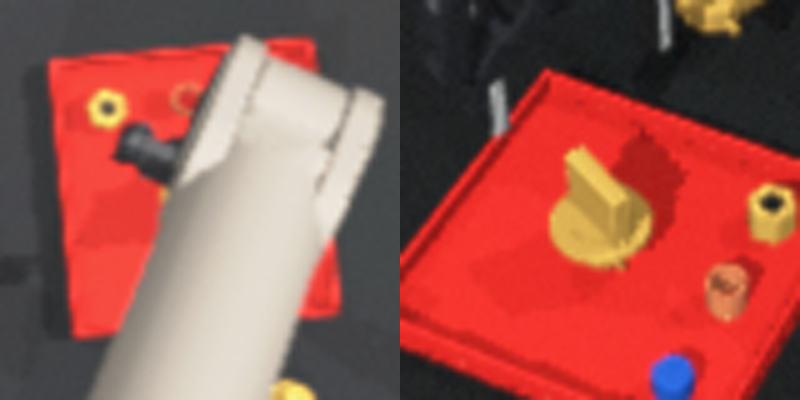

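Request:
play_rows(
  plan=[
    {"dp":[-0.0025,0.0004,0.012],"rot":[0,-0.003,0],"gripper":-1},
    {"dp":[0,0,0.015],"rot":[0,0,0],"gripper":-1},
    {"dp":[0,0,0.015],"rot":[0,0,0],"gripper":-1},
    {"dp":[0,0,0.015],"rot":[0,0,0],"gripper":-1},
    {"dp":[0,0,0.012],"rot":[0,0,0],"gripper":-1},
    {"dp":[0,0,0.01],"rot":[0,0,0],"gripper":-1},
    {"dp":[0,0,0.008],"rot":[0,0,0],"gripper":-1},
    {"dp":[0,0,0.004],"rot":[0,0,0],"gripper":-1},
    {"dp":[0,0,0],"rot":[0,0,0],"gripper":-1},
    {"dp":[0,0,0],"rot":[0,0,0],"gripper":-1},
  ],
)

```text
time_s: 3.2
tool_pos: [464.9, -170.2, 40.6]
ee_rot: [0.598, 3.08, -0.001]
contact_force: [-0.2, 0.3, 0.2]
gripper_width: 0.999
gripper_force: 0.0
```

```bash
python3 go.py 462.6 -171.2 37 158
```

```text
t3.2 tcp [ 464.9 -170.2   40.6] yaw 158.0 tilt [ 3.5 -1.2] F [-0.2  0.3  0.2] M [-0.01 -0.    0.04] q [-0.16  0.41  0.51  2.09 -0.31  0.7   1.74] w 0.999 gf 0
dp mm [ 1.7 -1.8  3.6] rotz 0.000 level rot [0.    0.004 0.   ]
```

Request:
play_rows(
  plan=[
    {"dp":[0.0017,-0.0018,0.0035],"rot":[0,0.004,0],"gripper":-1},
    {"dp":[0,0,0],"rot":[0,0,0],"gripper":-1},
    {"dp":[0,0,0],"rot":[0,0,0],"gripper":0},
    {"dp":[0,0,0],"rot":[0,0,0],"gripper":0.5},
    {"dp":[0,0,0],"rot":[0,0,0],"gripper":1},
    {"dp":[0,0,0],"rot":[0,0,0],"gripper":1},
    {"dp":[0,0,0],"rot":[0,0,0],"gripper":1},
    {"dp":[0,0,0],"rot":[0,0,0],"gripper":1},
    {"dp":[0,0,0],"rot":[0,0,0],"gripper":1},
    {"dp":[0,0,0],"rot":[0,0,0],"gripper":1},
  ],
)

```text
time_s: 4.2
tool_pos: [462.4, -171.1, 36.9]
ee_rot: [-0.599, -3.083, -0.001]
contact_force: [-1.3, 0.4, 3.2]
gripper_width: 0.129
gripper_force: 58.7
```

```bash
python3 go.py 462.6 -171.2 160 158
```

```text
t4.2 tcp [ 462.4 -171.1   36.9] yaw 158.0 tilt [-0.7  0.5] F [-1.3  0.4  3.2] M [0.03 0.11 0.04] q [-0.15  0.42  0.51  2.1  -0.32  0.7   1.75] w 0.129 gf 59
dp mm [-1.000e-01  0.000e+00 -1.231e+02] rotz 0.000 level rot [ 0.    -0.001 -0.   ]
```

Request:
play_rows(
  plan=[
    {"dp":[0,0,-0.004],"rot":[0,0,0],"gripper":1},
    {"dp":[0,0,-0.008],"rot":[0,0,0],"gripper":1},
    {"dp":[0,0,-0.015],"rot":[0,0,0],"gripper":1},
    {"dp":[0,0,-0.02],"rot":[0,0,0],"gripper":1},
    {"dp":[0,0,-0.025],"rot":[0,0,0],"gripper":1},
    {"dp":[0,0,-0.025],"rot":[0,0,0],"gripper":1},
    {"dp":[0,0,-0.025],"rot":[0,0,0],"gripper":1},
    {"dp":[0,0,-0.02],"rot":[0,0,0],"gripper":1},
    {"dp":[0,0,-0.008],"rot":[0,0,0],"gripper":1},
    {"dp":[0,0,0],"rot":[0,0,0],"gripper":1},
  ],
)

```text
time_s: 5.2
tool_pos: [462.8, -171.4, 187.6]
ee_rot: [0.599, 3.083, 0.001]
contact_force: [0.8, 0.3, -2.5]
gripper_width: 0.13
gripper_force: 58.5
```

```bash
python3 go.py 528.2 226 180 135
```

```text
t5.2 tcp [ 462.8 -171.4  187.6] yaw 158.0 tilt [1.2 0.5] F [ 0.8  0.3 -2.5] M [-0.04 -0.02 -0.05] q [-0.27  0.19  0.61  1.97 -0.13  1.02  1.58] w 0.130 gf 59
dp mm [ 88.2 392.9   7.9] rotz 0.402 level rot [0.001 0.001 0.   ]
```

Request:
play_rows(
  plan=[
    {"dp":[0.005,0.02,0],"rot":[0,0,0],"gripper":1},
    {"dp":[0.009,0.04,0],"rot":[0,0,0],"gripper":1},
    {"dp":[0.011,0.048,0],"rot":[0,0,0],"gripper":1},
    {"dp":[0.011,0.048,0],"rot":[0,0,0],"gripper":1},
    {"dp":[0.011,0.048,0],"rot":[0,0,0],"gripper":1},
    {"dp":[0.011,0.048,0],"rot":[0,0,0],"gripper":1},
    {"dp":[0.011,0.048,0],"rot":[0,0,0],"gripper":1},
    {"dp":[0.009,0.045,0],"rot":[0,0,0],"gripper":1},
    {"dp":[0.006,0.03,0],"rot":[0,0,0],"gripper":1},
    {"dp":[0.004,0.018,0],"rot":[0,0,0],"gripper":1},
  ],
)

```text
time_s: 6.2
tool_pos: [526.7, 229.4, 184.9]
ee_rot: [-0.592, -3.082, 0.001]
contact_force: [-0.3, 0.7, -2.6]
gripper_width: 0.129
gripper_force: 58.7
```

Request:
play_rows(
  plan=[
    {"dp":[0,0,0],"rot":[0,0,0.08],"gripper":1},
    {"dp":[0,0,0],"rot":[0,0,0.08],"gripper":1},
    {"dp":[0,0,0],"rot":[0,0,0.08],"gripper":1},
    {"dp":[0,0,0],"rot":[0,0,0.08],"gripper":1},
    {"dp":[0,0,0],"rot":[0,0,0.08],"gripper":1},
    {"dp":[0,0,0],"rot":[0,0,0],"gripper":1},
    {"dp":[0,0,0],"rot":[0,0,0],"gripper":1},
    {"dp":[0,0,0],"rot":[0,0,0],"gripper":1},
    {"dp":[0,0,0],"rot":[0,0,0],"gripper":1},
    {"dp":[0,0,0],"rot":[0,0,0],"gripper":1},
  ],
)

```text
time_s: 7.2
tool_pos: [527.9, 226.1, 186.9]
ee_rot: [-1.199, -2.903, -0.0]
contact_force: [0.7, 0.2, -2.8]
gripper_width: 0.135
gripper_force: 58.8
```

```bash
python3 go.py 528.2 226 150 135; python3 - <<'E'
from cell import vision
from h import *
c=vision.capture("scene");np.savez("pics/s2.npz",**c)
cv2.imwrite("pics/c2.png",cv2.resize(c["img"][90:190,253:353],(600,600),interpolation=cv2.INTER_CUBIC))
E
```

```text
t7.2 tcp [527.9 226.1 186.9] yaw 135.1 tilt [-1.   0.5] F [ 0.7  0.2 -2.8] M [-0.03  0.01 -0.01] q [-0.83  0.33  0.44  1.78 -0.16  1.07  0.45] w 0.135 gf 59
dp mm [-0.3  0.2 36.9] rotz 0.002 level rot [-0.    -0.001  0.   ]
```

View pics/c2.png

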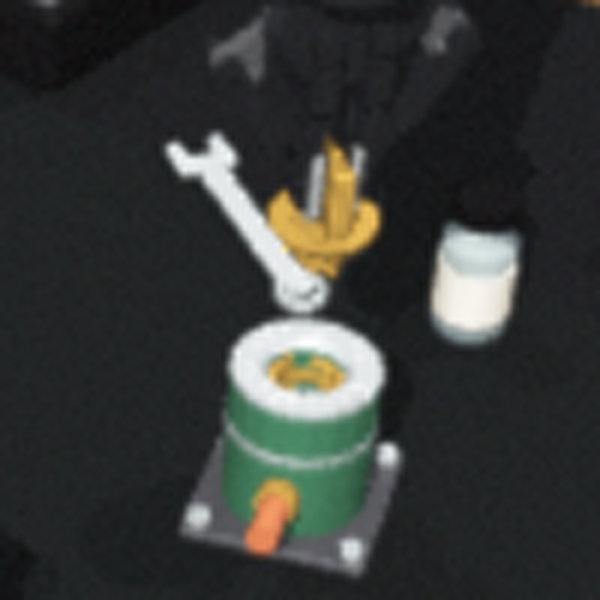

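```bash
python3 - <<'E'
from h import *
c=dict(np.load("pics/s2.npz"))
P=lambda X:(lambda q:np.array([c["fx"]*q[0]/q[2]+c["cx"],c["fy"]*q[1]/q[2]+c["cy"]]))(c["R"]@np.array(X,float)+c["t"].ravel())
x0,y0=253,90
b=c["img"][y0:190,x0:353];I=cv2.resize(b,None,fx=8,fy=8,interpolation=cv2.INTER_CUBIC)
m=cv2.inRange(cv2.cvtColor(I,cv2.COLOR_BGR2HSV),(14,90,60),(40,255,255));m[330:]=0
k=max(cv2.findContours(m,0,1)[0],key=cv2.contourArea)[:,0]
f=lambda p:((np.array(p)+.5)/8-.5+[x0,y0]).round(1)
print("seen left",f(k[k[:,0].argmin()]),"right",f(k[k[:,0].argmax()]),"top",f(k[k[:,1].argmin()]),"bottom",f(k[k[:,1].argmax()]))
for zt in(177,182):
  C=np.array([527.9,226.1,zt]);a=np.linspace(0,6.283,73)
  E=np.array([P(C+[27*np.cos(t),27*np.sin(t),0]) for t in a]);print("flange",zt,"l",E[:,0].min(),"r",E[:,0].max(),"ymax",E[:,1].max())
ax=np.array([-.707,.707,0])
C=np.array([527.9,226.1,218.]);print("bar top ends",[P(C+s*22*ax).round(1) for s in(1,-1)])
print("stem bottom",P([527.9,226.1,153]),"1mm along bar",P(C+ax)-P(C),"1mm z",P(C+[0,0,1])-P(C))
E
```

```text
seen left [296.8 123.8] right [316.3 126.6] top [307.3 112.2] bottom [299.9 130.7]
flange 177 l 296.7094917090109 r 315.29352553947194 ymax 132.58435350818078
flange 182 l 296.83942856632495 r 315.47448249456085 ymax 131.14968690252255
bar top ends [array([304.6, 111.1]), array([310.1, 119.4])]
stem bottom [305.2582839  133.86946058] 1mm along bar [-0.1244228  -0.19000129] 1mm z [ 0.03244435 -0.29805395]
```

Request:
play_rows(
  plan=[
    {"dp":[0,0,0.008],"rot":[0,0,0],"gripper":1},
    {"dp":[0,0,0.01],"rot":[0,0,0],"gripper":1},
    {"dp":[0,0,0.01],"rot":[0,0,0],"gripper":1},
    {"dp":[0,0,0.01],"rot":[0,0,0],"gripper":1},
    {"dp":[0,0,0.008],"rot":[0,0,0],"gripper":1},
    {"dp":[0,0,0.006],"rot":[0,0,0],"gripper":1},
    {"dp":[0,0,0.005],"rot":[0,0,0],"gripper":1},
    {"dp":[0,0,0.005],"rot":[0,0,0],"gripper":1},
    {"dp":[0,0,0],"rot":[0,0,0],"gripper":1},
    {"dp":[0,0,0],"rot":[0,0,0],"gripper":1},
  ],
)

```text
time_s: 8.25
tool_pos: [528.0, 226.3, 125.0]
ee_rot: [-1.2, -2.903, -0.001]
contact_force: [-0.2, -0.5, -3.5]
gripper_width: 0.13
gripper_force: 58.9
```

```bash
python3 go.py 528.2 226 118 135; python3 - <<'E'
from cell import vision
from h import *
c=vision.capture("scene");t=vision.capture("top")
f=lambda I,x,y:cv2.resize(I[y-25:y+25,x-25:x+25],(400,400),interpolation=cv2.INTER_CUBIC)
cv2.imwrite("pics/c3.png",np.hstack([f(c["img"],303,150),f(t["img"],190,178)]))
E
```

```text
t8.2 tcp [528.  226.3 125. ] yaw 135.1 tilt [-0.6  0.6] F [-0.2 -0.5 -3.5] M [-0.04  0.01  0.04] q [-0.81  0.4   0.42  1.84 -0.2   0.94  0.48] w 0.130 gf 59
dp mm [-0.3 -0.1  7. ] rotz 0.002 level rot [ 0.    -0.001 -0.   ]
```

View pics/c3.png

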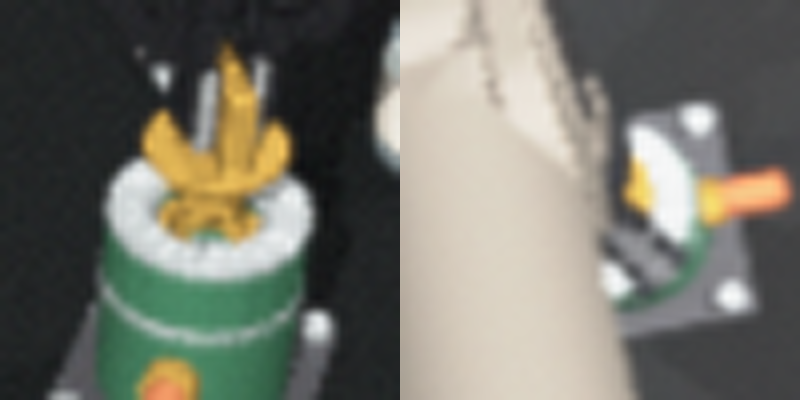

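Request:
play_rows(
  plan=[
    {"dp":[0,0,0.002],"rot":[0,0,0],"gripper":1},
    {"dp":[0,0,0.002],"rot":[0,0,0],"gripper":1},
    {"dp":[0,0,0.001],"rot":[0,0,0],"gripper":1},
    {"dp":[0,0,0.001],"rot":[0,0,0],"gripper":1},
    {"dp":[0,0,0.001],"rot":[0,0,0],"gripper":1},
    {"dp":[0,0,0],"rot":[0,0,0],"gripper":1},
    {"dp":[0,0,0],"rot":[0,0,0],"gripper":1},
    {"dp":[0,0,0],"rot":[0,0,0],"gripper":1},
    {"dp":[0,0,0],"rot":[0,0,0],"gripper":1},
    {"dp":[0,0,0],"rot":[0,0,0],"gripper":1},
  ],
)

```text
time_s: 9.35
tool_pos: [527.9, 226.2, 118.0]
ee_rot: [-1.199, -2.903, -0.0]
contact_force: [-0.2, 0.1, -3.7]
gripper_width: 0.129
gripper_force: 58.9
```

```bash
python3 go.py
```

```text
t9.3 tcp [527.9 226.2 118. ] yaw 135.1 tilt [-0.8  0.6] F [-0.2  0.1 -3.7] M [0.01 0.05 0.02] q [-0.81  0.41  0.41  1.85 -0.2   0.93  0.49] w 0.129 gf 59
```

Request:
play_rows(
  plan=[
    {"dp":[0,0,0.001],"rot":[0,0,0],"gripper":1},
    {"dp":[0,0,0.001],"rot":[0,0,0],"gripper":1},
    {"dp":[0,0,0.001],"rot":[0,0,0],"gripper":1},
    {"dp":[0,0,0],"rot":[0,0,0],"gripper":1},
    {"dp":[0,0,0],"rot":[0,0,0],"gripper":1},
    {"dp":[0,0,0],"rot":[0,0,0],"gripper":1},
    {"dp":[0,0,0],"rot":[0,0,0],"gripper":1},
    {"dp":[0,0,0],"rot":[0,0,0],"gripper":1},
    {"dp":[0,0,0],"rot":[0,0,0],"gripper":1},
    {"dp":[0,0,0],"rot":[0,0,0],"gripper":1},
  ],
)

```text
time_s: 10.35
tool_pos: [527.9, 226.2, 114.9]
ee_rot: [-1.199, -2.903, -0.0]
contact_force: [0.1, 0.2, -2.6]
gripper_width: 0.132
gripper_force: 58.9
```

```bash
python3 go.py
```

```text
t10.3 tcp [527.9 226.2 114.9] yaw 135.1 tilt [-0.8  0.5] F [ 0.1  0.2 -2.6] M [-0.01 -0.04 -0.02] q [-0.81  0.41  0.41  1.85 -0.2   0.92  0.49] w 0.132 gf 59
```

Request:
play_rows(
  plan=[
    {"dp":[0,0,0.001],"rot":[0,0,0],"gripper":1},
    {"dp":[0,0,0],"rot":[0,0,0],"gripper":1},
    {"dp":[0,0,0.0005],"rot":[0,0,0],"gripper":1},
    {"dp":[0,0,0],"rot":[0,0,0],"gripper":1},
    {"dp":[0,0,0.0005],"rot":[0,0,0],"gripper":1},
    {"dp":[0,0,0],"rot":[0,0,0],"gripper":1},
    {"dp":[0,0,0],"rot":[0,0,0],"gripper":1},
    {"dp":[0,0,0],"rot":[0,0,0],"gripper":1},
    {"dp":[0,0,0],"rot":[0,0,0],"gripper":1},
    {"dp":[0,0,0],"rot":[0,0,0],"gripper":1},
  ],
)

```text
time_s: 11.35
tool_pos: [527.9, 226.2, 112.9]
ee_rot: [-1.199, -2.903, -0.0]
contact_force: [-1.1, -0.5, -2.3]
gripper_width: 0.131
gripper_force: 58.9
```

```bash
python3 go.py
```

```text
t11.3 tcp [527.9 226.2 112.9] yaw 135.1 tilt [-0.8  0.5] F [-1.1 -0.5 -2.3] M [-0.03 -0.04 -0.09] q [-0.8   0.41  0.41  1.85 -0.2   0.92  0.49] w 0.131 gf 59
```

Request:
play_rows(
  plan=[
    {"dp":[0,0,0.0005],"rot":[0,0,0],"gripper":1},
    {"dp":[0,0,0],"rot":[0,0,0],"gripper":1},
    {"dp":[0,0,0.0005],"rot":[0,0,0],"gripper":1},
    {"dp":[0,0,0],"rot":[0,0,0],"gripper":1},
    {"dp":[0,0,0.0005],"rot":[0,0,0],"gripper":1},
    {"dp":[0,0,0],"rot":[0,0,0],"gripper":1},
    {"dp":[0,0,0.0005],"rot":[0,0,0],"gripper":1},
    {"dp":[0,0,0],"rot":[0,0,0],"gripper":1},
    {"dp":[0,0,0],"rot":[0,0,0],"gripper":1},
    {"dp":[0,0,0],"rot":[0,0,0],"gripper":1},
  ],
)

```text
time_s: 12.35
tool_pos: [527.9, 226.2, 110.9]
ee_rot: [-1.199, -2.903, -0.0]
contact_force: [0.5, -0.3, -2.4]
gripper_width: 0.128
gripper_force: 58.9
```

```bash
python3 go.py
```

```text
t12.3 tcp [527.9 226.2 110.9] yaw 135.1 tilt [-0.9  0.5] F [ 0.5 -0.3 -2.4] M [-0.04  0.07  0.03] q [-0.8   0.41  0.41  1.86 -0.21  0.91  0.49] w 0.128 gf 59
```

Request:
play_rows(
  plan=[
    {"dp":[0,0,0.0005],"rot":[0,0,0],"gripper":1},
    {"dp":[0,0,0],"rot":[0,0,0],"gripper":1},
    {"dp":[0,0,0.0005],"rot":[0,0,0],"gripper":1},
    {"dp":[0,0,0],"rot":[0,0,0],"gripper":1},
    {"dp":[0,0,0.0005],"rot":[0,0,0],"gripper":1},
    {"dp":[0,0,0],"rot":[0,0,0],"gripper":1},
    {"dp":[0,0,0.0005],"rot":[0,0,0],"gripper":1},
    {"dp":[0,0,0],"rot":[0,0,0],"gripper":1},
    {"dp":[0,0,0],"rot":[0,0,0],"gripper":1},
    {"dp":[0,0,0],"rot":[0,0,0],"gripper":1},
  ],
)

```text
time_s: 13.35
tool_pos: [528.1, 226.3, 110.1]
ee_rot: [-1.2, -2.902, -0.001]
contact_force: [-3.3, -1.4, 7.8]
gripper_width: 0.131
gripper_force: 60.5
```

```bash
python3 go.py
```

```text
t13.3 tcp [528.1 226.3 110.1] yaw 135.1 tilt [-0.6  1.1] F [-3.3 -1.4  7.8] M [-0.26  0.71  0.04] q [-0.8   0.42  0.41  1.86 -0.21  0.91  0.49] w 0.131 gf 61
```

Request:
play_rows(
  plan=[
    {"dp":[0.0001,-0.0003,0],"rot":[0,0,-0.04],"gripper":1},
    {"dp":[0,0,0],"rot":[0,0,-0.04],"gripper":1},
    {"dp":[0,0,0],"rot":[0,0,-0.04],"gripper":1},
    {"dp":[0,0,0],"rot":[0,0,-0.04],"gripper":1},
    {"dp":[0,0,0],"rot":[0,0,-0.04],"gripper":1},
    {"dp":[0,0,0],"rot":[0,0,-0.04],"gripper":1},
    {"dp":[0,0,0],"rot":[0,0,-0.04],"gripper":1},
    {"dp":[0,0,0],"rot":[0,0,0],"gripper":1},
    {"dp":[0,0,0],"rot":[0,0,0],"gripper":1},
    {"dp":[0,0,0],"rot":[0,0,0],"gripper":1},
  ],
)

```text
time_s: 14.35
tool_pos: [528.9, 226.5, 110.2]
ee_rot: [0.783, 3.041, 0.003]
contact_force: [-1.1, -0.1, 6.0]
gripper_width: 0.133
gripper_force: 60.0
```

```bash
python3 go.py
```

```text
t14.3 tcp [528.9 226.5 110.2] yaw 151.1 tilt [1.8 1.8] F [-1.1 -0.1  6. ] M [-0.11  0.17  0.06] q [-0.75  0.41  0.35  1.85 -0.17  0.91  0.74] w 0.133 gf 60
```

Request:
play_rows(
  plan=[
    {"dp":[0.0003,-0.0002,0.0002],"rot":[0,0,-0.04],"gripper":1},
    {"dp":[0,0,0],"rot":[0,0,-0.04],"gripper":1},
    {"dp":[0,0,0],"rot":[0,0,-0.04],"gripper":1},
    {"dp":[0,0,0],"rot":[0,0,-0.04],"gripper":1},
    {"dp":[0,0,0],"rot":[0,0,-0.04],"gripper":1},
    {"dp":[0,0,0],"rot":[0,0,-0.04],"gripper":1},
    {"dp":[0,0,0],"rot":[0,0,-0.04],"gripper":1},
    {"dp":[0,0,0],"rot":[0,0,0],"gripper":1},
    {"dp":[0,0,0],"rot":[0,0,0],"gripper":1},
    {"dp":[0,0,0],"rot":[0,0,0],"gripper":1},
  ],
)

```text
time_s: 15.35
tool_pos: [529.2, 226.7, 109.8]
ee_rot: [0.352, 3.119, 0.004]
contact_force: [3.4, 0.3, 5.5]
gripper_width: 0.13
gripper_force: 60.0
```

```bash
python3 go.py 528.2 226.2 110
```

```text
t15.3 tcp [529.2 226.7 109.8] yaw 167.1 tilt [3.3 2.2] F [3.4 0.3 5.5] M [ 0.25 -0.75  0.03] q [-0.71  0.4   0.29  1.85 -0.14  0.9   0.99] w 0.130 gf 60
dp mm [ 0.8 -0.7 -0.2]  level rot [0.003 0.003 0.   ]
```

Request:
play_rows(
  plan=[
    {"dp":[0,0,0.0002],"rot":[0.003,0.003,-0.04],"gripper":1},
    {"dp":[0,0,0],"rot":[0,0,-0.04],"gripper":1},
    {"dp":[0,0,0],"rot":[0,0,-0.04],"gripper":1},
    {"dp":[0,0,0],"rot":[0,0,-0.04],"gripper":1},
    {"dp":[0,0,0],"rot":[0,0,-0.04],"gripper":1},
    {"dp":[0,0,0],"rot":[0,0,-0.04],"gripper":1},
    {"dp":[0,0,0],"rot":[0,0,-0.04],"gripper":1},
    {"dp":[0,0,0],"rot":[0,0,0],"gripper":1},
    {"dp":[0,0,0],"rot":[0,0,0],"gripper":1},
    {"dp":[0,0,0],"rot":[0,0,0],"gripper":1},
  ],
)

```text
time_s: 16.35
tool_pos: [526.2, 226.0, 107.7]
ee_rot: [0.088, -3.134, 0.004]
contact_force: [0.2, 1.2, -3.6]
gripper_width: 0.131
gripper_force: 58.7
```

```bash
python3 go.py 528.2 226.2 110
```

```text
t16.4 tcp [526.2 226.  107.7] yaw -176.8 tilt [-6.6 -2.6] F [ 0.2  1.2 -3.6] M [ 0.35 -0.13 -0.03] q [-0.66  0.4   0.23  1.85 -0.11  0.91  1.24] w 0.131 gf 59
dp mm [-2.   0.1 -2.3]  level rot [-0.002 -0.007  0.   ]
```

Request:
play_rows(
  plan=[
    {"dp":[0,0,0],"rot":[-0.001,-0.0035,0],"gripper":1},
    {"dp":[-0.0008,0,0],"rot":[-0.001,-0.0035,0],"gripper":1},
    {"dp":[-0.0008,0,0],"rot":[0,0,0],"gripper":1},
    {"dp":[0,0,0.0005],"rot":[0,0,0],"gripper":1},
    {"dp":[0,0,0.0005],"rot":[0,0,0],"gripper":1},
    {"dp":[0,0,0.0005],"rot":[0,0,0],"gripper":1},
    {"dp":[0,0,0],"rot":[0,0,0],"gripper":1},
    {"dp":[0,0,0],"rot":[0,0,0],"gripper":1},
    {"dp":[0,0,0],"rot":[0,0,0],"gripper":1},
    {"dp":[0,0,0],"rot":[0,0,0],"gripper":1},
  ],
)

```text
time_s: 17.35
tool_pos: [528.8, 226.1, 107.0]
ee_rot: [-0.088, 3.138, 0.001]
contact_force: [0.4, 0.5, -3.5]
gripper_width: 0.131
gripper_force: 58.8
```

```bash
python3 go.py 528.2 226.2 102.1
```

```text
t17.4 tcp [528.8 226.1 107. ] yaw -176.8 tilt [2.4 0.5] F [ 0.4  0.5 -3.5] M [-0.02  0.02 -0.04] q [-0.66  0.4   0.23  1.85 -0.11  0.9   1.25] w 0.131 gf 59
dp mm [0.6 0.1 4.9]  level rot [0.    0.002 0.   ]
```

Request:
play_rows(
  plan=[
    {"dp":[0.0004,0,0.0006],"rot":[0,0.002,0],"gripper":1},
    {"dp":[0,0,0.0006],"rot":[0,0,0],"gripper":1},
    {"dp":[0,0,0.0006],"rot":[0,0,0],"gripper":1},
    {"dp":[0,0,0.0006],"rot":[0,0,0],"gripper":1},
    {"dp":[0,0,0.0006],"rot":[0,0,0],"gripper":1},
    {"dp":[0,0,0.0006],"rot":[0,0,0],"gripper":1},
    {"dp":[0,0,0.0006],"rot":[0,0,0],"gripper":1},
    {"dp":[0,0,0],"rot":[0,0,0],"gripper":1},
    {"dp":[0,0,0],"rot":[0,0,0],"gripper":1},
    {"dp":[0,0,0],"rot":[0,0,0],"gripper":1},
  ],
)

```text
time_s: 18.35
tool_pos: [528.5, 226.1, 102.8]
ee_rot: [-0.088, 3.14, 0.001]
contact_force: [-0.2, -0.7, -2.6]
gripper_width: 0.131
gripper_force: 58.8
```

```bash
python3 go.py 528.2 226.2 102.1
```

```text
t18.4 tcp [528.5 226.1 102.8] yaw -176.8 tilt [0.5 0.4] F [-0.2 -0.7 -2.6] M [-0.02 -0.03  0.04] q [-0.66  0.4   0.22  1.86 -0.11  0.89  1.25] w 0.131 gf 59
dp mm [0.3 0.1 0.7]  level rot [0.    0.001 0.   ]
```

Request:
play_rows(
  plan=[
    {"dp":[0,0,0.0005],"rot":[0,0,0],"gripper":1},
    {"dp":[0,0,0.0005],"rot":[0,0,0],"gripper":1},
    {"dp":[0,0,0.0004],"rot":[0,0,0],"gripper":1},
    {"dp":[0,0,0.0003],"rot":[0,0,0],"gripper":1},
    {"dp":[0,0,0],"rot":[0,0,0],"gripper":1},
    {"dp":[0,0,0],"rot":[0,0,0],"gripper":1},
    {"dp":[0,0,0],"rot":[0,0,0],"gripper":1},
    {"dp":[0,0,0],"rot":[0,0,0],"gripper":1},
    {"dp":[0,0,0],"rot":[0,0,0],"gripper":1},
    {"dp":[0,0,0],"rot":[0,0,0],"gripper":1},
  ],
)

```text
time_s: 19.35
tool_pos: [528.7, 226.2, 102.0]
ee_rot: [-0.088, 3.139, 0.001]
contact_force: [-2.4, -2.2, 5.3]
gripper_width: 0.13
gripper_force: 60.1
```

```bash
python3 go.py 528.2 226.2 102.1
```

```text
t19.4 tcp [528.7 226.2 102. ] yaw -176.8 tilt [0.8 0.9] F [-2.4 -2.2  5.3] M [-0.25  0.55  0.01] q [-0.66  0.4   0.22  1.86 -0.11  0.89  1.25] w 0.130 gf 60
dp mm [ 0.5  0.  -0.1]  level rot [0.001 0.001 0.   ]
```

Request:
play_rows(
  plan=[
    {"dp":[0.0002,-0.0002,0],"rot":[0,0,0.05],"gripper":1},
    {"dp":[0,0,0],"rot":[0,0,0.05],"gripper":1},
    {"dp":[0,0,0],"rot":[0,0,0.05],"gripper":1},
    {"dp":[0,0,0],"rot":[0,0,0.05],"gripper":1},
    {"dp":[0,0,0],"rot":[0,0,0.05],"gripper":1},
    {"dp":[0,0,0],"rot":[0,0,0.05],"gripper":1},
    {"dp":[0,0,0],"rot":[0,0,0.05],"gripper":1},
    {"dp":[0,0,0],"rot":[0,0,0],"gripper":1},
    {"dp":[0,0,0],"rot":[0,0,0],"gripper":1},
    {"dp":[0,0,0],"rot":[0,0,0],"gripper":1},
  ],
)

```text
time_s: 20.35
tool_pos: [529.4, 227.1, 101.9]
ee_rot: [0.458, 3.105, 0.005]
contact_force: [0.9, 3.1, 3.8]
gripper_width: 0.133
gripper_force: 59.7
```

```bash
python3 go.py 528.4 226.2 101
```

```text
t20.4 tcp [529.4 227.1 101.9] yaw 163.2 tilt [3.3 2.6] F [0.9 3.1 3.8] M [ 0.76 -0.39  0.03] q [-0.72  0.41  0.3   1.86 -0.15  0.89  0.94] w 0.133 gf 60
dp mm [ 0.7 -1.2  0.9]  level rot [0.003 0.002 0.   ]
```

Request:
play_rows(
  plan=[
    {"dp":[0,0,0.0002],"rot":[0.003,0.002,0],"gripper":1},
    {"dp":[0,0,0],"rot":[0,0,0.05],"gripper":1},
    {"dp":[0,0,0],"rot":[0,0,0.05],"gripper":1},
    {"dp":[0,0,0.0001],"rot":[0,0,0.05],"gripper":1},
    {"dp":[0,0,0.0001],"rot":[0,0,0.05],"gripper":1},
    {"dp":[0,0,0.0001],"rot":[0,0,0.05],"gripper":1},
    {"dp":[0,0,0.0001],"rot":[0,0,0.05],"gripper":1},
    {"dp":[0,0,0],"rot":[0,0,0],"gripper":1},
    {"dp":[0,0,0],"rot":[0,0,0],"gripper":1},
    {"dp":[0,0,0],"rot":[0,0,0],"gripper":1},
  ],
)

```text
time_s: 21.35
tool_pos: [528.4, 225.1, 100.5]
ee_rot: [-0.918, -3.003, 0.005]
contact_force: [-0.5, -0.7, 4.0]
gripper_width: 0.131
gripper_force: 59.9
```

```bash
python3 go.py 528.4 226.2 101
```

```text
t21.4 tcp [528.4 225.1 100.5] yaw 146.0 tilt [-2.4 -2.8] F [-0.5 -0.7  4. ] M [-0.2  -0.27 -0.03] q [-0.77  0.42  0.37  1.86 -0.19  0.9   0.67] w 0.131 gf 60
dp mm [ 0.6  0.9 -0.5]  level rot [-0.004 -0.     0.   ]
```

Request:
play_rows(
  plan=[
    {"dp":[0,0.0003,0.0002],"rot":[-0.002,0,0],"gripper":1},
    {"dp":[0,0,0.0002],"rot":[0,0,0.05],"gripper":1},
    {"dp":[0,0,0.0002],"rot":[0,0,0.05],"gripper":1},
    {"dp":[0,0,0.0003],"rot":[0,0,0.05],"gripper":1},
    {"dp":[0,0,0.0003],"rot":[0,0,0.05],"gripper":1},
    {"dp":[0,0,0.0003],"rot":[0,0,0.05],"gripper":1},
    {"dp":[0,0,0],"rot":[0,0,0],"gripper":1},
    {"dp":[0,0,0],"rot":[0,0,0],"gripper":1},
    {"dp":[0,0,0],"rot":[0,0,0],"gripper":1},
    {"dp":[0,0,0],"rot":[0,0,0],"gripper":1},
  ],
)

```text
time_s: 22.35
tool_pos: [528.3, 225.4, 99.2]
ee_rot: [-1.286, -2.865, 0.002]
contact_force: [-0.3, -1.0, 6.1]
gripper_width: 0.129
gripper_force: 60.2
```

```bash
python3 go.py 528.4 226.2 98.5
```

```text
t22.4 tcp [528.3 225.4  99.2] yaw 131.7 tilt [-1.8 -0.9] F [-0.3 -1.   6.1] M [-0.31  0.08 -0.03] q [-0.81  0.43  0.42  1.86 -0.22  0.89  0.45] w 0.129 gf 60
dp mm [0.5 0.6 0.7]  level rot [-0.002 -0.001  0.   ]
```

Request:
play_rows(
  plan=[
    {"dp":[0,0.0001,0.0003],"rot":[-0.001,0,0.04],"gripper":1},
    {"dp":[0,0,0.0002],"rot":[0,0,0.04],"gripper":1},
    {"dp":[0,0,0.0002],"rot":[0,0,0.04],"gripper":1},
    {"dp":[0,0,0.0002],"rot":[0,0,0.04],"gripper":1},
    {"dp":[0,0,0],"rot":[0,0,0],"gripper":1},
    {"dp":[0,0,0],"rot":[0,0,0],"gripper":1},
    {"dp":[0,0,0],"rot":[0,0,0],"gripper":1},
    {"dp":[0,0,0],"rot":[0,0,0],"gripper":1},
    {"dp":[0,0,0],"rot":[0,0,0],"gripper":1},
    {"dp":[0,0,0],"rot":[0,0,0],"gripper":1},
  ],
)

```text
time_s: 23.35
tool_pos: [528.5, 225.6, 98.9]
ee_rot: [-1.511, -2.753, 0.0]
contact_force: [0.1, -0.8, 9.7]
gripper_width: 0.132
gripper_force: 60.8
```

```bash
python3 go.py 528.4 226.2 98.5
```

```text
t23.4 tcp [528.5 225.6  98.9] yaw 122.5 tilt [-1.1  0.3] F [ 0.1 -0.8  9.7] M [-0.4   0.33 -0.05] q [-0.84  0.44  0.46  1.86 -0.25  0.89  0.31] w 0.132 gf 61
dp mm [0.5 0.3 0.4]  level rot [-0.001 -0.001  0.   ]
```

Request:
play_rows(
  plan=[
    {"dp":[0,0,0.0002],"rot":[0,0,0.04],"gripper":1},
    {"dp":[0,0,0.0002],"rot":[0,0,0.04],"gripper":1},
    {"dp":[0,0,0.0001],"rot":[0,0,0.04],"gripper":1},
    {"dp":[0,0,0],"rot":[0,0,0.04],"gripper":1},
    {"dp":[0,0,0],"rot":[0,0,0],"gripper":1},
    {"dp":[0,0,0],"rot":[0,0,0],"gripper":1},
    {"dp":[0,0,0],"rot":[0,0,0],"gripper":1},
    {"dp":[0,0,0],"rot":[0,0,0],"gripper":1},
    {"dp":[0,0,0],"rot":[0,0,0],"gripper":1},
    {"dp":[0,0,0],"rot":[0,0,0],"gripper":1},
  ],
)

```text
time_s: 24.35
tool_pos: [528.7, 226.0, 98.9]
ee_rot: [-1.726, -2.624, -0.001]
contact_force: [-1.3, -0.3, 12.7]
gripper_width: 0.13
gripper_force: 61.1
```

```bash
python3 go.py 528.4 226.2 98.5
```

```text
t24.4 tcp [528.7 226.   98.9] yaw 113.3 tilt [-0.7  1. ] F [-1.3 -0.3 12.7] M [-0.34  0.47 -0.04] q [-0.87  0.45  0.5   1.86 -0.27  0.9   0.17] w 0.130 gf 61
dp mm [ 0.3 -0.2  0.4]  level rot [-0.    -0.001  0.   ]
```

Request:
play_rows(
  plan=[
    {"dp":[0,0,0],"rot":[0,0,0.04],"gripper":1},
    {"dp":[0,0,0],"rot":[0,0,0.04],"gripper":1},
    {"dp":[0,0,0],"rot":[0,0,0.04],"gripper":1},
    {"dp":[0,0,0],"rot":[0,0,0.04],"gripper":1},
    {"dp":[0,0,0],"rot":[0,0,0],"gripper":1},
    {"dp":[0,0,0],"rot":[0,0,0],"gripper":1},
    {"dp":[0,0,0],"rot":[0,0,0],"gripper":1},
    {"dp":[0,0,0],"rot":[0,0,0],"gripper":1},
    {"dp":[0,0,0],"rot":[0,0,0],"gripper":1},
    {"dp":[0,0,0],"rot":[0,0,0],"gripper":1},
  ],
)

```text
time_s: 25.35
tool_pos: [528.4, 226.5, 98.9]
ee_rot: [-1.927, -2.479, -0.0]
contact_force: [-2.6, -1.5, 11.9]
gripper_width: 0.131
gripper_force: 61.2
```

```bash
python3 go.py 528.4 226.2 98.5
```

```text
t25.4 tcp [528.4 226.5  98.9] yaw 104.3 tilt [-1.   1.1] F [-2.6 -1.5 11.9] M [-0.2   0.54  0.43] q [-0.9   0.45  0.54  1.87 -0.29  0.9   0.03] w 0.131 gf 61
dp mm [-0.3 -0.1  0.4]  level rot [-0.001 -0.001  0.   ]
```

Request:
play_rows(
  plan=[
    {"dp":[0,0,-0.0005],"rot":[0,0,0.02],"gripper":1},
    {"dp":[0,0,-0.0005],"rot":[0,0,0],"gripper":1},
    {"dp":[0,0,0],"rot":[0,0,0],"gripper":1},
    {"dp":[0,0,0],"rot":[0,0,0],"gripper":1},
    {"dp":[0,0,0],"rot":[0,0,0],"gripper":1},
    {"dp":[0,0,0],"rot":[0,0,0],"gripper":1},
    {"dp":[0,0,0],"rot":[0,0,0],"gripper":1},
    {"dp":[0,0,0],"rot":[0,0,0],"gripper":1},
    {"dp":[0,0,0],"rot":[0,0,0],"gripper":1},
    {"dp":[0,0,0],"rot":[0,0,0],"gripper":1},
  ],
)

```text
time_s: 26.35
tool_pos: [528.4, 226.5, 98.9]
ee_rot: [-1.952, -2.461, 0.0]
contact_force: [0.9, 0.1, 6.8]
gripper_width: 0.133
gripper_force: 60.4
```

```bash
python3 go.py 528.4 226.2 98.5
```

```text
t26.4 tcp [528.4 226.5  98.9] yaw 103.2 tilt [-0.8  0.5] F [0.9 0.1 6.8] M [0.04 0.14 0.55] q [-0.9   0.45  0.54  1.87 -0.29  0.9   0.01] w 0.133 gf 60
dp mm [-0.3 -0.   0.4]  level rot [-0.001 -0.001  0.   ]
```

Tight (0.55 N m), z firm. Release and lift.

Request:
play_rows(
  plan=[
    {"dp":[0,0,0],"rot":[0,0,0],"gripper":0.5},
    {"dp":[0,0,0],"rot":[0,0,0],"gripper":0},
    {"dp":[0,0,0],"rot":[0,0,0],"gripper":0},
    {"dp":[0,0,0],"rot":[0,0,0],"gripper":0},
    {"dp":[0,0,0],"rot":[0,0,0],"gripper":0},
    {"dp":[0,0,0],"rot":[0,0,0],"gripper":0},
    {"dp":[0,0,-0.01],"rot":[0,0,0],"gripper":0},
    {"dp":[0,0,-0.02],"rot":[0,0,0],"gripper":0},
    {"dp":[0,0,-0.03],"rot":[0,0,0],"gripper":0},
    {"dp":[0,0,-0.03],"rot":[0,0,0],"gripper":0},
  ],
)

```text
time_s: 27.35
tool_pos: [528.4, 225.9, 190.1]
ee_rot: [-1.956, -2.458, 0.0]
contact_force: [-0.0, -0.2, 0.8]
gripper_width: 0.498
gripper_force: 0.0
```

Request:
play_rows(
  plan=[
    {"dp":[0,0,-0.02],"rot":[0,0,0],"gripper":0},
    {"dp":[-0.04,0,-0.02],"rot":[0,0,0],"gripper":0},
    {"dp":[0,-0.03,0],"rot":[0,0,0],"gripper":0},
    {"dp":[0,-0.03,0],"rot":[0,0,0],"gripper":0},
    {"dp":[0,-0.03,0],"rot":[0,0,0],"gripper":0},
    {"dp":[0,-0.03,0],"rot":[0,0,0],"gripper":0},
    {"dp":[0,0,0],"rot":[0,0,0],"gripper":0},
    {"dp":[0,0,0],"rot":[0,0,0],"gripper":0},
    {"dp":[0,0,0],"rot":[0,0,0],"gripper":0},
    {"dp":[0,0,0],"rot":[0,0,0],"gripper":0},
  ],
)

```text
time_s: 28.35
tool_pos: [421.6, 160.3, 228.9]
ee_rot: [1.956, 2.458, 0.001]
contact_force: [0.6, 0.1, -0.0]
gripper_width: 0.503
gripper_force: 0.0
```

```bash
python3 go.py; python3 - <<'E'
from cell import vision
from h import *
c=vision.capture("scene");t=vision.capture("top")
f=lambda I,x,y:cv2.resize(I[y-25:y+25,x-25:x+25],(400,400),interpolation=cv2.INTER_CUBIC)
cv2.imwrite("pics/c4.png",np.hstack([f(c["img"],303,150),cv2.resize(c["img"],(400,400))]))
E
```

```text
t28.4 tcp [421.6 160.3 228.9] yaw 103.0 tilt [0.5 0.1] F [ 0.6  0.1 -0. ] M [-0.03 -0.    0.03] q [-1.05  0.04  0.61  2.   -0.02  1.11 -0.2 ] w 0.503 gf 0
```

View pics/c4.png

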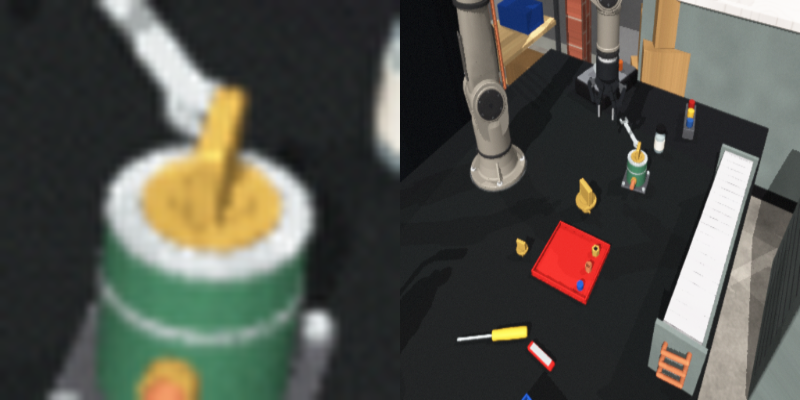

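The left crop shows the flange flat on the white face, centred at about (210,198), with the bar upright. The right view shows the other parts where they were and the gripper clear.

```bash
python3 -c "
from cell import workorder
print(workorder.job_done())"
```

```text
the job is handed in; nothing more can be done
None
```

The brass plug is screwed home in the drier's port, tight at 0.55 N m with its flange flat on the face, then released; the other parts look untouched, and the job was handed in at about 28 s.

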